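# Set out the staining reagents in their drip saucers

### The arm

A 7-joint arm with a two-finger parallel gripper is mounted at the origin on a cart in front of the work surface, level with it; the furniture and walls round the work are solid. World frame = base frame: x ahead of the robot, y to its left, z up, the work surface at z = 0. Lengths are in m, angles in rad, forces in N, time in s.
With the tool pointing down it reaches from about 0.4 to 0.9 m from the base axis. Payload 5.5 kg.
Tool frame: the origin (TCP) lies midway between the tips of the shut fingers; the grasp point (between the pads) lies 19 mm behind it (hold_point_z is the distance from the TCP to the grasp point, in m); z points along the fingers, y is the line along which they close (so a half turn about z gives the same grasp; the last joint's range is limited). The gripper opens to 85 mm and grips with 20 to 120 N. Pads are 22 mm wide; open, the fingers measure 114 mm over their backs; the gripper's body (76 mm by 85 mm) begins 54 mm behind the grasp point. The pads swing forward as they close: fully open they stand 13 mm farther back than shut.
Start: joints at [1.489, 0.501, -0.427, 1.55, 0.221, 1.138, -0.21], TCP at [0.22, -0.612, 0.194] pointing down, gripper open.
Joint ranges: [-2.88, 2.88], [-0.31, 2.03], [-1.54, 1.56], [0.2, 2.42], [-1.41, 4.55], [0.19, 2.02], [-2.57, 2.57]. Speed limits (rad/s): [2.57, 2.57, 3.14, 3.14, 3.14, 3.14, 3.14].

### API

Orientations are given as a 3x3 rotation matrix whose columns are the frame's x, y, z axes.
In Python, from bench import * gives the robot as it stands. The module is installed in compiled form; this text tells all that it offers.
- The arm moves only by the tool apply_moves, never from a script. Its argument "motion" is a list that holds one entry, the list of rows, each a list of 7 numbers: the shift along the world's x, y, z as a fraction of full scale, then the turn, a rotation vector about the world's x, y, z as a fraction of full scale, then the opening, from 0 (shut) to 1 (fully open). In form: [[[tx, ty, tz, wx, wy, wz, claw], ...]]. A call has 1 to 8 rows; each row shifts and turns the commanded pose from where the row before left it; what a row does not reach is not made up. Full scale, the value 1, is 25 mm for a shift and 360 degrees for a turn. A row lasts 1/8 s, in which the tool goes at most 62.5 mm and 10.7 degrees, less where a joint would pass 70% of its speed; a pose out of reach is approached as far as the arm can. A call with a number of a shift or a turn outside -1 to 1 is refused whole. A call with a gripper value outside its range is refused whole. The fingers move at their own pace and stop on an object; "squeeze" is the grip in N (left out, the last holds). Time passes only in rows, so rows that do not move let the fingers close. It gives the time, the measured TCP pose, the force, the opening and the grip force at its end, in the units of the state.
- observe(): the state, without advancing time (a new reading comes with each control period).
- read_camera(name): name is "scene" or "top"; returns the picture (480x640x3 uint8, red, green, blue); there is no depth.
- calibration(name): a dict with "fx", "fy", "cx", "cy" (pixels), "extrinsics" (4x4, takes a point from world to camera coordinates). Camera axes: x right, y down, z forward; pixel columns grow to the right and rows downward; lengths in m; the calibration is good to about 2 mm. A picture is of the moment at which its call begins. calibration takes no time and is no camera call.
- hand_in(): hands the job in; it is judged then, once.
The state is a dict: "time_s": time; "qpos": joint angles; "joint_vel": joint speeds; "joint_torque": joint torques, N m; "eef_pos": TCP position; "tool_rot": TCP orientation; "contact_force": force on the tool from outside, world axes, zero at the start; "torque": the same for the moment, N m; "finger_gap": finger opening in m; "gripper_force": force on a finger pad.
Only numpy, scipy, OpenCV 4.12 (cv2) and the standard library are available. Lean on these libraries where they do the work, as an engineer would, in place of code of your own. Each camera call takes 0.05 s, during which the arm holds its last target. There are 200 camera calls.

### The job

Set up the staining bench: stand each of the four reagent bottles upright in the drip saucer of the same colour as its cap (green, blue, black, white), flat on the saucer's floor. Leave the specimen cup and the test strip canister where they stand, and do not drop or knock over any bottle.

Things in the scene. Friction and masses are not known exactly. Their poses are not given: they have to be found in the camera images.
- green_cap_bottle: reagent bottle, white with a green cap and green band; round body 50 mm in diameter up to 95 mm, then a narrower neck and cap of 27 mm diameter, 125 mm high in all; stands upright. Origin: centre of its underside, z up along the bottle. Loose, under 0.3 kg; take it round the body from above
- blue_cap_bottle: reagent bottle, white with a blue cap and blue band, the smallest; round body 38 mm in diameter up to 62 mm, then a narrower neck and cap of 21 mm diameter, 82 mm high in all; stands upright. Origin: centre of its underside, z up along the bottle. Loose, under 0.3 kg; take it round the body from above
- brown_bottle: reagent bottle, brown glass with a black cap; round body 44 mm in diameter up to 80 mm, then a narrower neck and cap of 24 mm diameter, 105 mm high in all; stands upright. Origin: centre of its underside, z up along the bottle. Loose, under 0.3 kg; take it round the body from above
- white_bottle: reagent bottle, all white with a white cap, the tallest; round body 52 mm in diameter up to 114 mm, then a narrower neck and cap of 29 mm diameter, 150 mm high in all; stands upright. Origin: centre of its underside, z up along the bottle. Loose, under 0.3 kg; take it round the body from above
- green_saucer: green round drip saucer with a thin grey ring on its floor, 76 mm across outside, shallow: inside diameter 68 mm, floor 4 mm above the worktop, lip 14 mm above the worktop. Origin: its centre, at worktop height. Fixed to the worktop
- blue_saucer: blue round drip saucer with a thin grey ring on its floor, 76 mm across outside, shallow: inside diameter 68 mm, floor 4 mm above the worktop, lip 14 mm above the worktop. Origin: its centre, at worktop height. Fixed to the worktop
- black_saucer: black round drip saucer with a thin grey ring on its floor, 76 mm across outside, shallow: inside diameter 68 mm, floor 4 mm above the worktop, lip 14 mm above the worktop. Origin: its centre, at worktop height. Fixed to the worktop
- white_saucer: white round drip saucer with a thin grey ring on its floor, 76 mm across outside, shallow: inside diameter 68 mm, floor 4 mm above the worktop, lip 14 mm above the worktop. Origin: its centre, at worktop height. Fixed to the worktop
- canister: test strip canister (a bystander, not a bottle): straight white tube with rows of colour patches and a flat, wide blue lid as broad as the tube, about 43 mm in diameter (48 mm over the lid's tab), 100 mm high, loose. Origin: within 3 mm of the centre of its underside, z up
- cup: specimen cup (a bystander): low off-white cup with a yellow snap lid, 58 mm in diameter (64 mm over the lid's tab), 50 mm high, loose. Origin: within 3 mm of the centre of its underside, z up
Mind the look-alikes: they are no part of the job. What is shaped like the white_bottle but orange or yellow is not meant.

How it is judged:
By the outcome, as a careful person would: the job done as asked, in the order asked, and still so for the second after the job is handed in, with the robot touching nothing.
It also fails if it takes over 112 s, if anything falls off the work surface, if the arm or the gripper's body presses on something with over 40 N, if the wrist force passes 120 N, or if a joint passes its speed limit or range.

## Working session

There is one attempt and no reset: what is moved stays moved. The work goes in short steps, Python scripts to look and compute and a tool call to move; the robot and the scene stay as the last step left them, time stands still between calls to the robot, and variables do not carry over. Pictures are saved under pics/ and viewed, at most 16 in all, crops included, and the job is handed in when it is done.

Besides the shell and the picture viewer there is one more tool, called after "Emit:" as name([rows], argument=value, ...), one row to a line, values as JSON. apply_moves: Moves the arm, as the interface text tells. Its arguments: {"type":"object","properties":{"motion":{"type":"array","items":{"type":"array","items":{"type":"array","items":{"type":"number"}}}},"squeeze":{"type":"number"}},"required":["motion"]}

```bash
mkdir -p pics
python3 - <<'E'
from bench import *
import cv2, numpy as np
for n in("scene","top"):
    im=read_camera(n); cv2.imwrite(f"pics/{n}0.png",im[:,:,::-1]); c=calibration(n)
    E=np.array(c["extrinsics"]); print(n,c["fx"],c["cx"],c["cy"],np.round(E,4).tolist(),np.round(-E[:3,:3].T@E[:3,3],3))
o=observe(); print({k:np.round(v,3).tolist() for k,v in o.items()})
E
```

```text
scene 603.2056473985828 315.531523360744 232.68381787524777 [[-0.5055, -0.8626, -0.0197, 0.2025], [-0.6147, 0.376, -0.6934, 0.383], [0.6055, -0.3384, -0.7203, 1.254], [0.0, 0.0, 0.0, 1.0]] [-0.421  0.455  1.173]
top 563.0467226769315 318.1399330281233 242.43242717061142 [[0.0017, -0.9999, 0.0127, -0.0707], [-0.9805, -0.0042, -0.1966, 0.5071], [0.1967, -0.0122, -0.9804, 1.579], [0.0, 0.0, 0.0, 1.0]] [ 0.187 -0.049  1.649]
{'time_s': 0.1, 'qpos': [1.489, 0.502, -0.427, 1.551, 0.221, 1.138, -0.21], 'joint_vel': [0.001, -0.002, -0.001, -0.004, -0.001, 0.0, -0.001], 'joint_torque': [-0.011, -57.081, -5.839, -28.175, 0.01, 0.006, 0.0], 'eef_pos': [0.219, -0.611, 0.193], 'tool_rot': [[0.941, 0.338, -0.001], [0.338, -0.941, 0.002], [0.0, -0.002, -1.0]], 'contact_force': [-0.194, -0.672, 0.12], 'torque': [-0.034, 0.029, 0.026], 'gripper_force': 0.0, 'finger_gap': 0.085}
```

View pics/scene0.png

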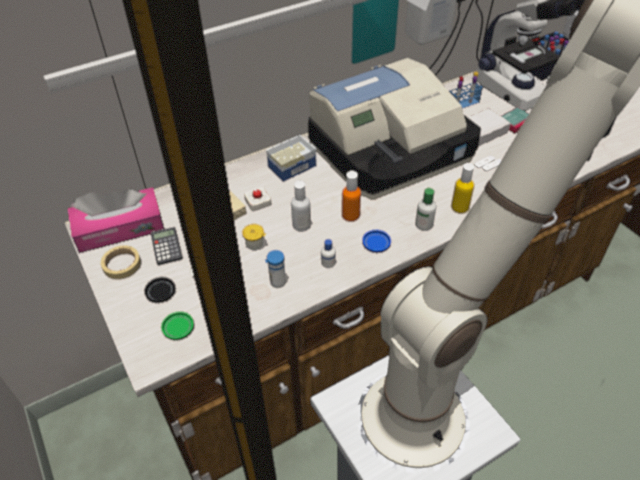

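View pics/top0.png

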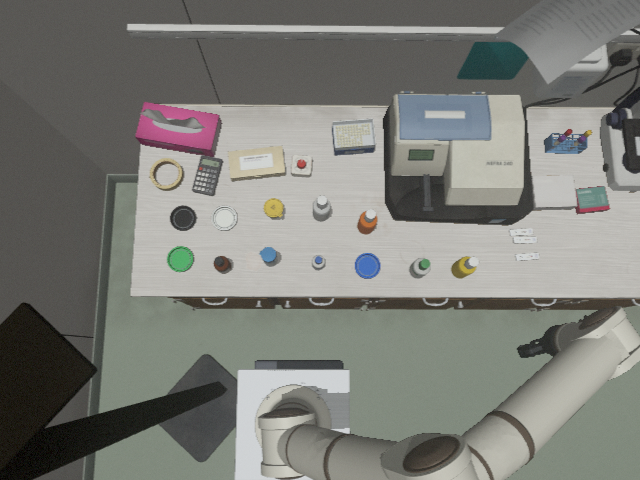

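```bash
cat > h.py <<'E'
import cv2, numpy as np
from bench import *
def cast(n,u,v,z):
    c=calibration(n);E=np.array(c["extrinsics"]);R=E[:3,:3];o=-R.T@E[:3,3]
    d=R.T@np.array([(u-c["cx"])/c["fx"],(v-c["cy"])/c["fy"],1]); return (o+d*(z-o[2])/d[2]).round(4)
def proj(n,p):
    c=calibration(n);E=np.array(c["extrinsics"]);q=E[:3,:3]@np.array(p)+E[:3,3]
    return (q[0]/q[2]*c["fx"]+c["cx"],q[1]/q[2]*c["fy"]+c["cy"])
def blobs(im,box,cond):
    x0,y0,x1,y1=box; s=im[y0:y1,x0:x1]; h=cv2.cvtColor(s,cv2.COLOR_RGB2HSV).astype(int)
    m=cond(h[...,0],h[...,1],h[...,2]).astype(np.uint8)
    cs=cv2.findContours(m,cv2.RETR_EXTERNAL,cv2.CHAIN_APPROX_NONE)[0]
    r=[]
    for c in sorted(cs,key=cv2.contourArea)[::-1][:2]:
        if len(c)<6: continue
        e=cv2.minAreaRect(c); x,y,w,hh=cv2.boundingRect(c)
        r.append((x+x0+(w-1)/2,y+y0+(hh-1)/2,w,hh))
    return r
E
python3 - <<'E'
from h import *
t=cv2.imread("pics/top0.png")[:,:,::-1].copy()
G=lambda h,s,v:(h>45)&(h<85)&(s>90); B=lambda h,s,v:(h>100)&(h<130)&(s>90); K=lambda h,s,v:(v<75)
for n,b,f,z in [("gsauc",(160,240,200,280),G,.014),("bsauc",(345,245,390,290),B,.014),("ksauc",(165,200,200,235),K,.014),
 ("gcap",(405,250,440,285),G,.125),("bcap",(305,250,335,275),B,.082),("brown",(205,250,240,280),lambda h,s,v:v<110,.105),("brcap",(205,250,240,280),lambda h,s,v:(v<60)&(s<80),.105),("canlid",(255,240,285,270),B,.1),("cuplid",(260,195,290,222),lambda h,s,v:(h>15)&(h<35)&(s>90),.05),
 ("orange",(350,200,385,240),lambda h,s,v:(h<15)&(s>120),.1),("yellow",(450,250,485,285),lambda h,s,v:(h>15)&(h<35)&(s>100),.1)]:
    for r in blobs(t,b,f): print(n,r,cast("top",r[0],r[1],z))
c=t[190:290,155:485,::-1]; c=cv2.resize(c,None,fx=2.4,fy=2.4,interpolation=cv2.INTER_CUBIC)
w=cv2.resize(t[190:240,200:340,::-1],None,fx=5.6,fy=5.6,interpolation=cv2.INTER_CUBIC)
w=np.clip((w.astype(float)-90)*1.6,0,255).astype(np.uint8)
o=np.zeros((c.shape[0]+w.shape[0],800,3),np.uint8); o[:c.shape[0],:c.shape[1]]=c; o[c.shape[0]:,:w.shape[1]]=w
cv2.imwrite("pics/crop1.png",o)
E
```

```text
gsauc (179.5, 258.5, 26, 26) [0.4648 0.3372 0.014 ]
bsauc (367.0, 265.5, 25, 26) [ 0.4461 -0.2135  0.014 ]
ksauc (182.5, 217.5, 26, 24) [0.5887 0.3345 0.014 ]
gcap (425.0, 263.0, 7, 9) [ 0.436  -0.3619  0.125 ]
bcap (318.0, 259.5, 7, 6) [ 0.4519 -0.0685  0.082 ]
brown (222.5, 264.5, 18, 18) [0.4329 0.1962 0.105 ]
brcap (221.5, 264.0, 4, 3) [0.4343 0.199  0.105 ]
canlid (267.5, 254.0, 16, 15) [0.4639 0.0727 0.1   ]
cuplid (273.0, 207.5, 19, 20) [0.6112 0.0632 0.05  ]
orange (367.0, 222.0, 19, 21) [ 0.5569 -0.2068  0.1   ]
yellow (463.5, 267.0, 24, 21) [ 0.4292 -0.4744  0.1   ]
```

View pics/crop1.png

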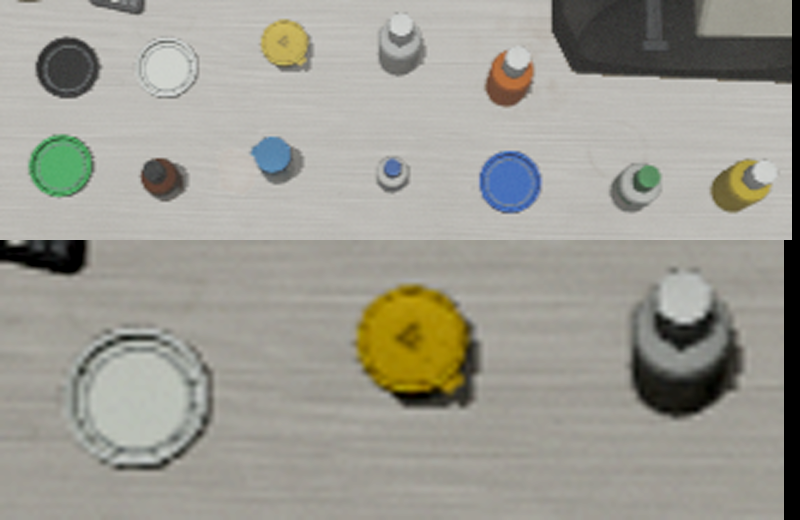

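Crop view: targets in the top view are green cap (425,264), blue cap (318,260), black cap on brown (218,260), white cap on grey-white bottle (322,200). The possible confusions are orange (368,220), yellow (465,266), canister (268,254) and cup (273,207), all excluded by colour or shape. The white saucer is at (225,218).

Run:
```python
from h import *
t=cv2.imread("pics/top0.png")[:,:,::-1].copy(); s=cv2.imread("pics/scene0.png")[:,:,::-1].copy()
W=lambda h,s,v:(v>195)&(s<40)
print("wcap top",blobs(t,(312,194,332,216),lambda h,s,v:v>205), "wsauc",blobs(t,(208,202,242,236),lambda h,s,v:v>212))
print("table v",np.median(t[200:215,290:305]),"wcap px",t[200,322],t[206,322],"brown col",t[254:270,218].tolist())
for n,b,f,z in [("gcap",(410,180,445,205),lambda h,s,v:(h>45)&(h<90)&(s>70)&(v<140),.125),("bcap",(318,236,338,252),lambda h,s,v:(h>100)&(h<130)&(s>90),.082),("bsauc",(355,225,400,257),lambda h,s,v:(h>100)&(h<130)&(s>90),.014),("gsauc",(155,305,200,345),lambda h,s,v:(h>45)&(h<85)&(s>90),.014),("ksauc",(140,275,180,305),lambda h,s,v:v<90,.014)]:
    for r in blobs(s,b,f)[:1]: print(n,r,cast("scene",r[0],r[1],z))
for n,u,v,z in [("g",425,263.7,.125),("b",318.3,260,.082),("br",218.5,260,.105),("w",322.3,200,.15),("wsauc",224.6,218,.014)]:
    p=cast("top",u,v,z); q=p.copy(); q[2]=0; print(n,p,"scene top",np.round(proj("scene",p),1),"base top/scene",np.round(proj("top",q),1),np.round(proj("scene",q),1))
print("pole",cast("top",225,385,-.75),cast("top",225,385,-.9))
c=cv2.resize(s[175:275,230:450,::-1],None,fx=3.6,fy=3.6,interpolation=cv2.INTER_CUBIC); cv2.imwrite("pics/crop2.png",c)
```

```text
wcap top [(321.5, 200.5, 8, 6)] wsauc []
table v 189.0 wcap px [205 208 204] [114 114 111] brown col [[192, 190, 184], [184, 183, 177], [122, 117, 110], [72, 72, 72], [66, 68, 68], [72, 73, 71], [75, 75, 75], [74, 75, 76], [69, 70, 70], [68, 73, 70], [75, 76, 76], [65, 62, 61], [82, 63, 56], [98, 67, 54], [98, 66, 52], [94, 65, 52]]
gcap (428.0, 197.0, 9, 13) [ 0.4186 -0.3451  0.125 ]
bcap (328.0, 244.5, 7, 10) [ 0.4445 -0.0633  0.082 ]
bsauc (376.5, 240.5, 28, 22) [ 0.4444 -0.2117  0.014 ]
gsauc (177.5, 325.0, 32, 27) [0.4626 0.3373 0.014 ]
ksauc (159.5, 290.0, 30, 25) [0.5841 0.337  0.014 ]
g [ 0.4341 -0.3619  0.125 ] scene top [429.5 191.2] base top/scene [416.6 270.4] [424.2 225.4]
b [ 0.4505 -0.0694  0.082 ] scene top [328.9 242. ] base top/scene [317.9 264.6] [329.  263.8]
br [0.4455 0.2077 0.105 ] scene top [226.2 282.8] base top/scene [224.2 265.9] [231.7 310.4]
w [ 0.6067 -0.0793  0.15  ] scene top [300.3 184.2] base top/scene [321.3 213.5] [302.4 225.5]
wsauc [0.5877 0.2093 0.014 ] scene top [206.9 268.5] base top/scene [225.3 219.1] [207.7 272.1]
pole [ 0.0662  0.3042 -0.75  ] [ 0.0587  0.3263 -0.9   ]
```

View pics/crop2.png

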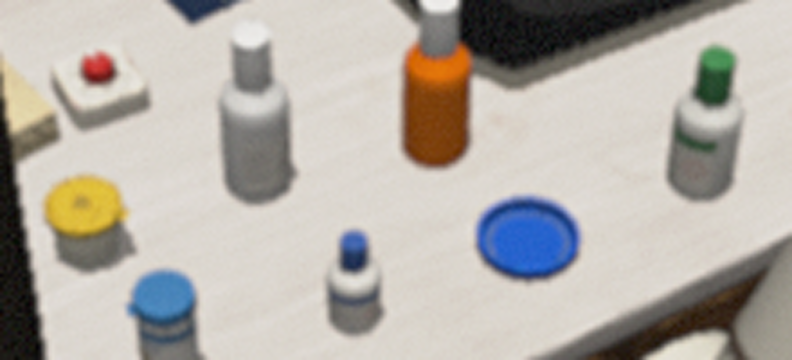

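Emit:
apply_moves([
  [[0.86, 1, 0.2, 0, 0, 0, 1], [0.86, 1, 0.2, 0, 0, 0, 1], [0.86, 1, 0.2, 0, 0, 0, 1], [0.86, 1, 0.2, 0, 0, 0, 1], [0.86, 1, 0.2, 0, 0, 0, 1], [0.86, 1, 0, 0, 0, 0, 1], [0.86, 1, 0, 0, 0, 0, 1], [0.86, 1, 0, 0, 0, 0, 1]],
], squeeze=40)

```text
time_s: 1.1
eef_pos: [0.392, -0.4106, 0.2186]
tool_rot: [[0.941, 0.338, -0.001], [0.338, -0.941, 0.001], [-0.0, -0.001, -1.0]]
contact_force: [0.1, 0.3, -0.1]
finger_gap: 0.085
gripper_force: 0.0
```

Emit:
apply_moves([
  [[0.86, 1, 0, 0, 0, 0, 1], [0.86, 1, 0, 0, 0, 0, 1], [0, 0, 0, 0, 0, 0, 1], [0, 0, 0, 0, 0, 0, 1]],
])

```text
time_s: 1.6
eef_pos: [0.434, -0.3622, 0.2186]
tool_rot: [[0.941, 0.338, -0.001], [0.338, -0.941, -0.0], [-0.001, -0.0, -1.0]]
contact_force: [-0.4, -0.3, -0.1]
finger_gap: 0.0855
gripper_force: 0.0
```

```bash
cat > st.py <<'E'
from h import *
o=observe()
print(o["time_s"],"tcp",np.round(o["eef_pos"],4),"q",np.round(o["qpos"],2),"F",np.round(o["contact_force"],1),"yvec",np.round(o["tool_rot"],3)[:,1],"gap",round(float(o["finger_gap"]),4),"gf",np.round(o["gripper_force"],1))
E
python3 st.py
```

```text
1.6 tcp [ 0.434  -0.3622  0.2186] q [ 1.1   0.34 -0.56  1.74  0.2   1.12 -0.75] F [-0.4 -0.3 -0.1] yvec [ 0.338 -0.941 -0.   ] gap 0.0855 gf 0.0
```

Emit:
apply_moves([
  [[0, 0, -1, 0, 0, 0, 1], [0, 0, -1, 0, 0, 0, 1], [0, 0, -1, 0, 0, 0, 1], [0, 0, -1, 0, 0, 0, 1], [0, 0, -1, 0, 0, 0, 1], [0, 0, -0.9, 0, 0, 0, 1], [0, 0, -0.48, 0, 0, 0, 1], [0, 0, 0, 0, 0, 0, 1]],
])

```text
time_s: 2.6
eef_pos: [0.4336, -0.3621, 0.0587]
tool_rot: [[0.942, 0.337, -0.002], [0.337, -0.942, 0.001], [-0.001, -0.001, -1.0]]
contact_force: [0.0, -0.5, 0.1]
finger_gap: 0.0856
gripper_force: 0.0
```

Emit:
apply_moves([
  [[0, 0, 0, 0, 0, 0, 0.4], [0, 0, 0, 0, 0, 0, 0.3], [0, 0, 0, 0, 0, 0, 0.3], [0, 0, 0, 0, 0, 0, 0.3], [0, 0, 0, 0, 0, 0, 0.2], [0, 0, 0, 0, 0, 0, 0.2]],
], squeeze=40)

```text
time_s: 3.35
eef_pos: [0.4353, -0.3622, 0.0602]
tool_rot: [[0.941, 0.338, 0.001], [0.338, -0.941, -0.001], [0.001, 0.001, -1.0]]
contact_force: [-0.8, -0.9, 4.5]
finger_gap: 0.0266
gripper_force: 39.2
```

Run:
```python
from h import *
a=read_camera("scene")[120:260,350:520,::-1]; b=read_camera("top")[200:340,370:540,::-1]
o=np.hstack([cv2.resize(a,(400,330),interpolation=2),cv2.resize(b,(400,330),interpolation=2)]); cv2.imwrite("pics/g1.png",o)
```

```text
(no output)
```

View pics/g1.png

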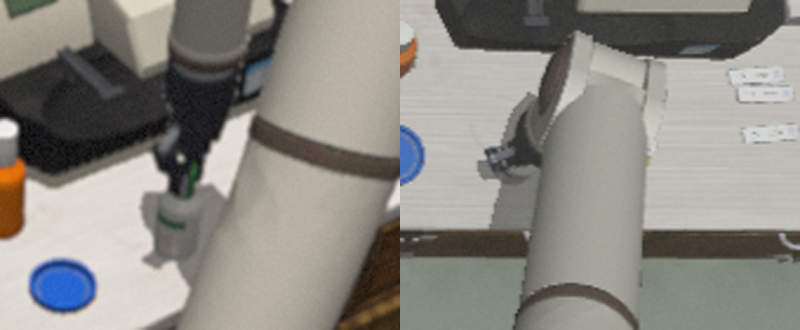

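Emit:
apply_moves([
  [[0, 0, 0, 0, 0, 0, 1], [0, 0, 0, 0, 0, 0, 1], [0, 0, 0, 0, 0, 0, 1], [0, 0, 0, 0, 0, 0, 1]],
])

```text
time_s: 3.95
eef_pos: [0.4346, -0.3616, 0.0593]
tool_rot: [[0.941, 0.338, -0.0], [0.338, -0.941, 0.0], [-0.0, -0.0, -1.0]]
contact_force: [0.2, -0.1, 0.3]
finger_gap: 0.0853
gripper_force: 0.0
```

```bash
python3 st.py
python3 - <<'E'
from h import *
p=np.array(observe()["eef_pos"]); a=read_camera("scene")[150:250,370:470,::-1]; c=cv2.resize(a,(590,590),interpolation=2)
for z,col in ((0,(0,0,255)),(.019,(255,0,0)),(.073,(0,255,255))):
    u,v=proj("scene",p+[0,0,z]); cv2.drawMarker(c,(int((u-369.5)*5.9),int((v-149.5)*5.9)),col,0,16)
    print(u,v)
cv2.imwrite("pics/g2.png",c)
E
```

```text
3.95 tcp [ 0.4346 -0.3616  0.0593] q [ 1.03  0.54 -0.49  1.87  0.34  0.82 -0.86] F [ 0.2 -0.1  0.3] yvec [ 0.338 -0.941 -0.   ] gap 0.0853 gf 0.0
426.4163216654012 209.55919067155403
427.23261284372666 204.3394040221303
429.6316016870554 188.99903251130297
```

View pics/g2.png

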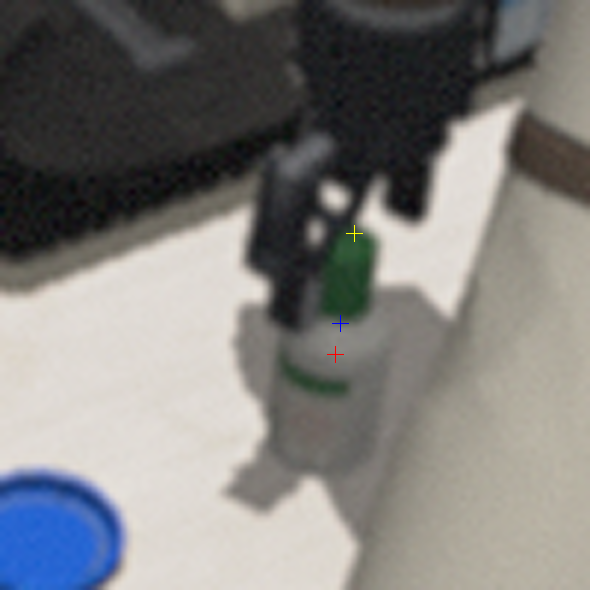

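Run:
```python
from h import *
p=np.array(observe()["eef_pos"]); yv=np.array([.338,-.941,0])
for s in(-.0425,-.057,.0425,.057):
    for z in(0,.013,.03,.045): 
        u,v=proj("scene",p+s*yv+[0,0,z]); print(s,z,round((u-369.5)*5.9),round((v-149.5)*5.9))
```

```text
-0.0425 0 283 406
-0.0425 0.013 286 385
-0.0425 0.03 290 357
-0.0425 0.045 294 332
-0.057 0 265 424
-0.057 0.013 268 403
-0.057 0.03 272 375
-0.057 0.045 275 351
0.0425 0 387 304
0.0425 0.013 390 283
0.0425 0.03 395 255
0.0425 0.045 399 230
0.057 0 404 287
0.057 0.013 407 266
0.057 0.03 412 238
0.057 0.045 416 213
```

Emit:
apply_moves([
  [[0, 0, -0.2, 0, 0, 0, 1], [0, 0, -0.2, 0, 0, 0, 1], [0, 0, -0.1, 0, 0, 0, 1]],
])

```text
time_s: 4.38
eef_pos: [0.4344, -0.3615, 0.0464]
tool_rot: [[0.941, 0.338, -0.001], [0.338, -0.941, 0.001], [-0.0, -0.001, -1.0]]
contact_force: [-0.4, -0.1, 0.2]
finger_gap: 0.0854
gripper_force: 0.0
```

Emit:
apply_moves([
  [[0, 0, -0.2, 0, 0, 0, 1], [0, 0, -0.2, 0, 0, 0, 1], [0, 0, -0.1, 0, 0, 0, 1], [0, 0, 0, 0, 0, 0, 1]],
])

```text
time_s: 4.88
eef_pos: [0.4346, -0.3616, 0.0343]
tool_rot: [[0.941, 0.338, -0.0], [0.338, -0.941, 0.0], [-0.0, -0.0, -1.0]]
contact_force: [0.1, 0.8, 0.0]
finger_gap: 0.0854
gripper_force: 0.0
```

Emit:
apply_moves([
  [[0, 0, 0, 0, 0, 0, 0.5], [0, 0, 0, 0, 0, 0, 0.4], [0, 0, 0, 0, 0, 0, 0.4], [0, 0, 0, 0, 0, 0, 0.4], [0, 0, 0, 0, 0, 0, 0.4]],
])

```text
time_s: 5.5
eef_pos: [0.4351, -0.3621, 0.035]
tool_rot: [[0.941, 0.338, 0.001], [0.338, -0.941, -0.001], [0.0, 0.001, -1.0]]
contact_force: [0.2, 0.4, 5.9]
finger_gap: 0.0484
gripper_force: 41.1
```

Emit:
apply_moves([
  [[0, 0, 0.2, 0, 0, 0, 0.3], [0, 0, 0.3, 0, 0, 0, 0.3], [0, 0, 0.5, 0, 0, 0, 0.3], [0, 0, 0, 0, 0, 0, 0.3]],
], squeeze=50)

```text
time_s: 6.0
eef_pos: [0.4357, -0.3624, 0.0609]
tool_rot: [[0.941, 0.338, 0.002], [0.338, -0.941, -0.002], [0.001, 0.002, -1.0]]
contact_force: [-0.2, -0.3, -2.0]
finger_gap: 0.0484
gripper_force: 51.8
```

```bash
python3 st.py
python3 - <<'E'
from h import *
p=np.array(observe()["eef_pos"]); a=read_camera("scene")[140:240,370:470,::-1]; c=cv2.resize(a,(590,590),interpolation=2)
cv2.imwrite("pics/g3.png",c)
E
```

```text
6.0 tcp [ 0.4357 -0.3624  0.0609] q [ 1.03  0.54 -0.49  1.87  0.34  0.82 -0.86] F [-0.2 -0.3 -2. ] yvec [ 0.338 -0.941  0.002] gap 0.0484 gf 51.8
```

View pics/g3.png

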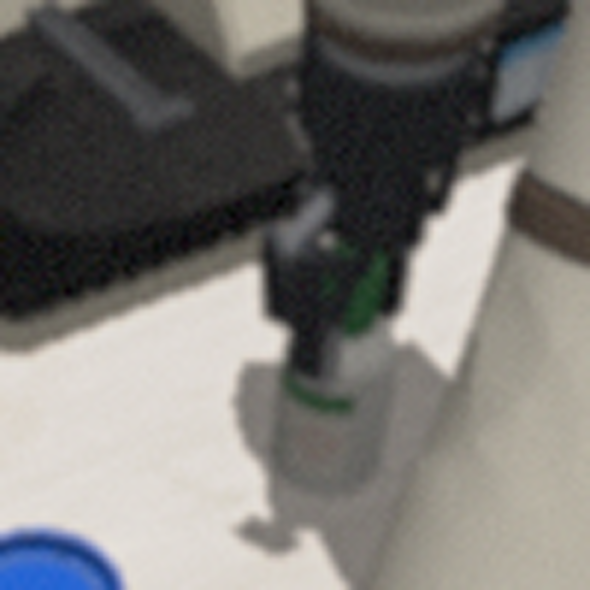

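Emit:
apply_moves([
  [[0, 0, 0.8, 0, 0, 0, 0.3], [0, 0, 1, 0, 0, 0, 0.3], [0, 0, 1, 0, 0, 0, 0.3], [0, 0.2, 1, 0, 0, 0, 0.3], [0, 0.5, 0.8, 0, 0, 0.004, 0.3], [0, 0.8, 0.2, 0, 0, 0.004, 0.3], [0.05, 1, 0, 0, 0, 0.004, 0.3], [0.05, 1, 0, 0, 0, 0.004, 0.3]],
])

```text
time_s: 7.05
eef_pos: [0.4366, -0.2713, 0.1786]
tool_rot: [[0.901, 0.433, -0.001], [0.433, -0.901, 0.001], [-0.001, -0.002, -1.0]]
contact_force: [0.1, -0.2, -2.2]
finger_gap: 0.0483
gripper_force: 52.0
```

Emit:
apply_moves([
  [[0.05, 1, 0, 0, 0, 0.004, 0.3], [0.05, 1, 0, 0, 0, 0.004, 0.3], [0.05, 1, 0, 0, 0, 0.004, 0.3], [0.05, 1, 0, 0, 0, 0.004, 0.3], [0.05, 1, 0, 0, 0, 0.004, 0.3], [0.05, 1, 0, 0, 0, 0.004, 0.3], [0.05, 1, 0, 0, 0, 0.004, 0.3], [0.05, 1, 0, 0, 0, 0.004, 0.3]],
])

```text
time_s: 8.05
eef_pos: [0.4474, -0.0726, 0.1796]
tool_rot: [[0.797, 0.604, 0.0], [0.604, -0.797, -0.0], [0.0, 0.0, -1.0]]
contact_force: [0.9, -0.1, -1.9]
finger_gap: 0.0488
gripper_force: 52.1
```

```bash
python3 st.py
```

```text
8.05 tcp [ 0.4474 -0.0726  0.1796] q [ 0.81  0.2  -0.79  2.03  0.17  0.97 -0.98] F [ 0.9 -0.1 -1.9] yvec [ 0.604 -0.797  0.   ] gap 0.0488 gf 52.1
```

Emit:
apply_moves([
  [[0.05, 1, 0, 0, 0, 0.004, 0.3], [0.05, 1, 0, 0, 0, 0.004, 0.3], [0.05, 1, 0, 0, 0, 0.004, 0.3], [0.05, 1, 0, 0, 0, 0.004, 0.3], [0.05, 1, 0, 0, 0, 0.004, 0.3], [0.05, 1, 0, 0, 0, 0.004, 0.3], [0.05, 1, 0, 0, 0, 0.004, 0.3], [0.05, 1, 0, 0, 0, 0.004, 0.3]],
])

```text
time_s: 9.05
eef_pos: [0.457, 0.1274, 0.1795]
tool_rot: [[0.661, 0.751, 0.0], [0.751, -0.661, 0.0], [0.0, -0.0, -1.0]]
contact_force: [0.4, 0.3, -1.8]
finger_gap: 0.0485
gripper_force: 52.1
```

```bash
python3 st.py
```

```text
9.05 tcp [0.457  0.1274 0.1795] q [ 0.47  0.28 -0.91  1.98  0.26  1.   -1.29] F [ 0.4  0.3 -1.8] yvec [ 0.751 -0.661 -0.   ] gap 0.0485 gf 52.1
```

Emit:
apply_moves([
  [[0.04, 1, 0, 0, 0, 0.004, 0.3], [0.04, 1, 0, 0, 0, 0.004, 0.3], [0.04, 1, 0, 0, 0, 0.004, 0.3], [0.04, 1, 0, 0, 0, 0.004, 0.3], [0.04, 1, 0, 0, 0, 0.004, 0.3], [0.04, 1, 0, 0, 0, 0.004, 0.3], [0.03, 1, 0, 0, 0, 0.004, 0.3], [0.03, 0.9, 0, 0, 0, 0.004, 0.3]],
])

```text
time_s: 10.05
eef_pos: [0.4641, 0.325, 0.1793]
tool_rot: [[0.497, 0.867, -0.0], [0.867, -0.497, 0.0], [0.0, -0.0, -1.0]]
contact_force: [0.1, -0.1, -1.7]
finger_gap: 0.0483
gripper_force: 52.1
```

Emit:
apply_moves([
  [[0, 0.48, -0.1, 0, 0, 0, 0.3], [0, 0, -0.9, 0, 0, 0, 0.3], [0, 0, -1, 0, 0, 0, 0.3], [0, 0, -1, 0, 0, 0, 0.3], [0, 0, -1, 0, 0, 0, 0.3], [0, 0, -0.2, 0, 0, 0, 0.3], [0, 0, 0, 0, 0, 0, 0.3]],
])

```text
time_s: 10.92
eef_pos: [0.4646, 0.3354, 0.0746]
tool_rot: [[0.499, 0.867, -0.0], [0.867, -0.499, -0.0], [-0.0, -0.0, -1.0]]
contact_force: [0.1, 0.6, -1.4]
finger_gap: 0.0485
gripper_force: 52.0
```

```bash
cat > look.py <<'E'
import sys
from h import *
n,(u,v)=sys.argv[1],map(int,sys.argv[2:4]); o=[]
for cam,(u,v) in (("scene",(int(sys.argv[2]),int(sys.argv[3]))),("top",(int(sys.argv[4]),int(sys.argv[5])))):
    o.append(cv2.resize(read_camera(cam)[v-40:v+40,max(u-40,0):max(u-40,0)+80,::-1],(400,400),interpolation=2))
cv2.imwrite(f"pics/{n}.png",np.hstack(o))
E
python3 st.py; python3 look.py p1 178 315 180 255
```

```text
10.925 tcp [0.4646 0.3354 0.0746] q [-0.05  0.63 -0.82  1.83  0.56  0.93 -1.65] F [ 0.1  0.6 -1.4] yvec [ 0.867 -0.499 -0.   ] gap 0.0485 gf 52.0
```

View pics/p1.png

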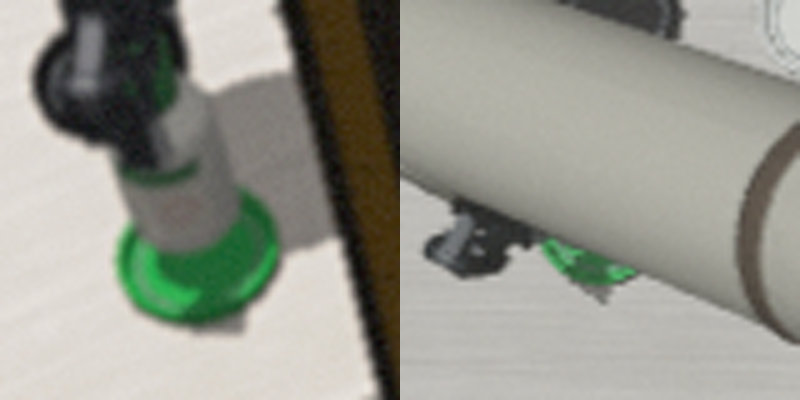

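Run:
```python
from h import *
for c in [(.4645,.337),(.4646,.3354)]:
    P=np.array([proj("scene",(c[0]+.025*np.cos(t),c[1]+.025*np.sin(t),.0396)) for t in np.linspace(0,6.28,60)])
    P=(P-[137.5,274.5])*5; print(P.min(0).round(),P.max(0).round())
```

```text
[134. 173.] [243. 262.]
[137. 172.] [247. 260.]
```

Emit:
apply_moves([
  [[0, 0, -0.6, 0, 0, 0, 0.3], [0, 0, -0.4, 0, 0, 0, 0.3], [0, 0, -0.2, 0, 0, 0, 0.3], [0, 0, -0.1, 0, 0, 0, 0.3], [0, 0, -0.08, 0, 0, 0, 0.3], [0, 0, 0, 0, 0, 0, 0.3]],
])

```text
time_s: 11.78
eef_pos: [0.4648, 0.3354, 0.0401]
tool_rot: [[0.499, 0.867, 0.0], [0.867, -0.499, 0.0], [0.0, 0.0, -1.0]]
contact_force: [-0.1, -0.5, -2.4]
finger_gap: 0.0485
gripper_force: 52.1
```

Emit:
apply_moves([
  [[0, 0, -0.04, 0, 0, 0, 0.3], [0, 0, -0.04, 0, 0, 0, 0.3], [0, 0, 0, 0, 0, 0, 0.3]],
])

```text
time_s: 12.15
eef_pos: [0.4653, 0.3359, 0.0391]
tool_rot: [[0.499, 0.867, 0.001], [0.867, -0.499, 0.001], [0.001, 0.001, -1.0]]
contact_force: [-2.0, -1.2, 5.6]
finger_gap: 0.0484
gripper_force: 52.9
```

Emit:
apply_moves([
  [[0, 0, 0, 0, 0, 0, 0.65], [0, 0, 0, 0, 0, 0, 0.75], [0, 0, 0, 0, 0, 0, 1], [0, 0, 0, 0, 0, 0, 1], [0, 0, 0.3, 0, 0, 0, 1], [0, 0, 0.6, 0, 0, 0, 1], [0, 0, 1, 0, 0, 0, 1], [0, 0, 1, 0, 0, 0, 1]],
])

```text
time_s: 13.15
eef_pos: [0.4648, 0.3356, 0.1123]
tool_rot: [[0.499, 0.867, 0.001], [0.867, -0.499, 0.001], [0.001, 0.0, -1.0]]
contact_force: [-0.2, 0.5, 0.3]
finger_gap: 0.0852
gripper_force: 0.0
```

Emit:
apply_moves([
  [[0, 0, 1, 0, 0, 0, 1], [0, 0, 1, 0, 0, 0, 1], [0, 0, 0.6, 0, 0, 0, 1], [0, -1, 0.2, 0, 0, -0.004, 1], [0, -1, 0, 0, 0, -0.004, 1], [0, -1, 0, 0, 0, -0.004, 1], [0, -1, 0, 0, 0, -0.004, 1], [0, -1, 0, 0, 0, -0.004, 1]],
])

```text
time_s: 14.15
eef_pos: [0.4645, 0.2094, 0.1808]
tool_rot: [[0.604, 0.797, 0.0], [0.797, -0.604, -0.0], [-0.0, 0.0, -1.0]]
contact_force: [0.4, -0.4, 0.6]
finger_gap: 0.0857
gripper_force: 0.0
```

```bash
python3 st.py; python3 look.py p2 178 315 180 255
```

```text
14.15 tcp [0.4645 0.2094 0.1808] q [ 0.29  0.37 -0.93  1.9   0.34  1.04 -1.43] F [ 0.4 -0.4  0.6] yvec [ 0.797 -0.604  0.   ] gap 0.0857 gf 0.0
```

View pics/p2.png

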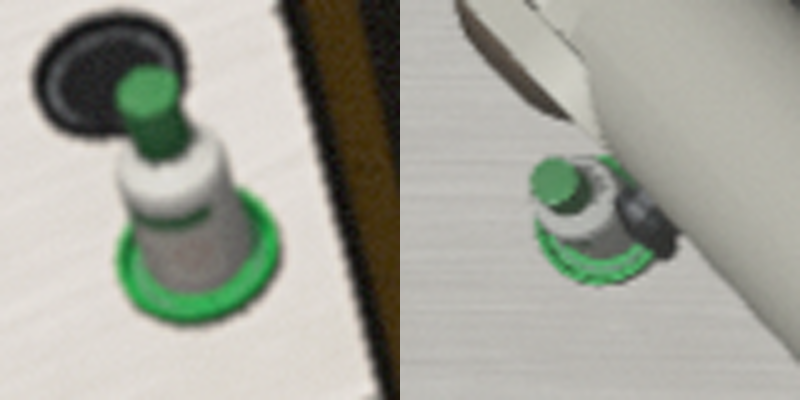

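Emit:
apply_moves([
  [[-0.05, -1, 0, 0, 0, -0.004, 1], [-0.05, -1, 0, 0, 0, -0.004, 1], [-0.05, -1, 0, 0, 0, -0.004, 1], [-0.05, -1, 0, 0, 0, -0.004, 1], [-0.05, -1, 0, 0, 0, -0.004, 1], [-0.05, -1, 0, 0, 0, -0.004, 1], [-0.05, -1, 0, 0, 0, -0.004, 1], [-0.05, -1, 0, 0, 0, -0.004, 1]],
])

```text
time_s: 15.25
eef_pos: [0.455, 0.0107, 0.1809]
tool_rot: [[0.75, 0.661, 0.001], [0.661, -0.75, 0.0], [0.001, 0.0, -1.0]]
contact_force: [0.1, 0.1, 0.1]
finger_gap: 0.0856
gripper_force: 0.0
```

Emit:
apply_moves([
  [[-0.05, -1, 0, 0, 0, 0, 1], [-0.05, -1, 0, 0, 0, 0, 1], [-0.05, -0.9, -0.2, 0, 0, 0, 1], [0, -0.2, -0.8, 0, 0, 0, 1], [0, 0, -1, 0, 0, 0, 1], [0, 0, -1, 0, 0, 0, 1], [0, 0, 0, 0, 0, 0, 1]],
])

```text
time_s: 16.12
eef_pos: [0.4498, -0.0659, 0.1044]
tool_rot: [[0.749, 0.662, -0.003], [0.662, -0.749, 0.002], [-0.001, -0.003, -1.0]]
contact_force: [-0.5, 0.0, -0.2]
finger_gap: 0.0856
gripper_force: 0.0
```

Emit:
apply_moves([
  [[0, -0.12, -0.5, 0, 0, 0, 1], [0, 0, -1, 0, 0, 0, 1], [0, 0, -1, 0, 0, 0, 1], [0, 0, -0.8, 0, 0, 0, 1], [0, 0, -0.5, 0, 0, 0, 1], [0, 0, -0.36, 0, 0, 0, 1], [0, 0, 0, 0, 0, 0, 1]],
])

```text
time_s: 17.0
eef_pos: [0.451, -0.0702, 0.0014]
tool_rot: [[0.751, 0.661, -0.0], [0.661, -0.751, 0.0], [-0.0, -0.0, -1.0]]
contact_force: [0.6, -0.8, -0.6]
finger_gap: 0.0855
gripper_force: 0.0
```

Emit:
apply_moves([
  [[0, 0, 0, 0, 0, 0, 0.5], [0, 0, 0, 0, 0, 0, 0.4], [0, 0, 0, 0, 0, 0, 0.25], [0, 0, 0, 0, 0, 0, 0.25], [0, 0, 0, 0, 0, 0, 0.25], [0, 0, 0, 0, 0, 0, 0.25]],
])

```text
time_s: 17.75
eef_pos: [0.4516, -0.0704, 0.0021]
tool_rot: [[0.751, 0.661, 0.001], [0.661, -0.751, -0.001], [0.0, 0.001, -1.0]]
contact_force: [-1.2, 0.5, 6.1]
finger_gap: 0.0366
gripper_force: 49.3
```

Emit:
apply_moves([
  [[0, 0, 0.3, 0, 0, 0, 0.25], [0, 0, 0.8, 0, 0, 0, 0.25], [0, -0.2, 1, 0, 0, 0, 0.25], [-0.03, -1, 0.4, 0, 0, 0, 0.25], [-0.04, -1, 0, 0, 0, 0, 0.25], [-0.04, -1, 0, 0, 0, 0, 0.25], [-0.04, -1, 0, 0, 0, 0, 0.25], [-0.04, -1, 0, 0, 0, 0, 0.25]],
])

```text
time_s: 18.75
eef_pos: [0.4461, -0.201, 0.0644]
tool_rot: [[0.751, 0.661, 0.0], [0.661, -0.751, -0.0], [0.0, 0.0, -1.0]]
contact_force: [-0.2, 1.1, -0.5]
finger_gap: 0.0366
gripper_force: 50.2
```

Emit:
apply_moves([
  [[-0.03, -0.5, 0, 0, 0, 0, 0.25], [0, 0, -0.8, 0, 0, 0, 0.25], [0, 0, -0.4, 0, 0, 0, 0.25], [0, 0, 0, 0, 0, 0, 0.25]],
])

```text
time_s: 19.25
eef_pos: [0.4449, -0.2117, 0.0334]
tool_rot: [[0.75, 0.662, -0.002], [0.662, -0.75, 0.001], [-0.0, -0.002, -1.0]]
contact_force: [-0.2, 0.4, 0.5]
finger_gap: 0.0362
gripper_force: 50.1
```

```bash
python3 st.py; python3 look.py p3 376 230 367 260; python3 -c "
from h import *
P=np.array([proj('scene',(.446+.019*np.cos(t),-.213+.019*np.sin(t),.031)) for t in np.linspace(0,6.28,60)])
P=(P-[335.5,189.5])*5; print(P.min(0).round(),P.max(0).round())"
```

```text
19.25 tcp [ 0.4449 -0.2117  0.0334] q [ 0.92  0.51 -0.64  2.05  0.46  0.72 -0.86] F [-0.2  0.4  0.5] yvec [ 0.662 -0.75  -0.002] gap 0.0362 gf 50.1
[171. 204.] [244. 256.]
```

View pics/p3.png

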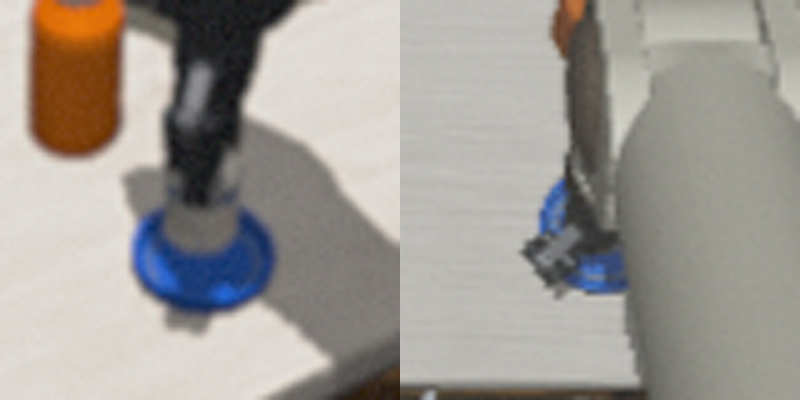

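Emit:
apply_moves([
  [[0, 0, -0.5, 0, 0, 0, 0.25], [0, 0, -0.3, 0, 0, 0, 0.25], [0, 0, -0.15, 0, 0, 0, 0.25], [0, 0, -0.1, 0, 0, 0, 0.25], [0, 0, -0.05, 0, 0, 0, 0.25], [0, 0, 0, 0, 0, 0, 0.25]],
])

```text
time_s: 20.1
eef_pos: [0.4455, -0.2127, 0.0065]
tool_rot: [[0.751, 0.661, 0.0], [0.661, -0.751, -0.0], [0.0, 0.0, -1.0]]
contact_force: [1.0, 0.6, -0.4]
finger_gap: 0.0363
gripper_force: 50.1
```

Emit:
apply_moves([
  [[0, 0, -0.04, 0, 0, 0, 0.25], [0, 0, 0, 0, 0, 0, 0.25]],
])

```text
time_s: 20.35
eef_pos: [0.4459, -0.2129, 0.0062]
tool_rot: [[0.751, 0.661, 0.0], [0.661, -0.751, -0.001], [-0.0, 0.001, -1.0]]
contact_force: [-1.5, 0.4, 5.3]
finger_gap: 0.0366
gripper_force: 50.6
```

Emit:
apply_moves([
  [[0, 0, 0, 0, 0, 0, 0.55], [0, 0, 0, 0, 0, 0, 0.7], [0, 0, 0, 0, 0, 0, 1], [0, 0, 0, 0, 0, 0, 1], [0, 0, 0.4, 0, 0, 0, 1], [0, 0, 0.8, 0, 0, 0, 1], [0, 0, 1, 0, 0, 0, 1], [0, 0, 1, 0, 0, 0, 1]],
])

```text
time_s: 21.35
eef_pos: [0.4455, -0.2126, 0.0868]
tool_rot: [[0.75, 0.661, 0.0], [0.661, -0.75, -0.0], [0.0, 0.0, -1.0]]
contact_force: [0.6, -0.1, -0.8]
finger_gap: 0.0852
gripper_force: 0.0
```

Emit:
apply_moves([
  [[0, 0, 1, 0, 0, 0, 1], [0, 0, 1, 0, 0, 0, 1], [0, 1, 0.8, 0, 0, 0, 1], [0, 1, 0, 0, 0, 0.005, 1], [0, 1, 0, 0, 0, 0.005, 1], [0, 1, 0, 0, 0, 0.005, 1], [0, 1, 0, 0, 0, 0.005, 1], [0, 1, 0, 0, 0, 0.005, 1]],
])

```text
time_s: 22.35
eef_pos: [0.4452, -0.0609, 0.1552]
tool_rot: [[0.636, 0.772, -0.0], [0.772, -0.636, 0.0], [-0.0, -0.001, -1.0]]
contact_force: [-0.1, -0.7, 0.4]
finger_gap: 0.0854
gripper_force: 0.0
```

Emit:
apply_moves([
  [[0, 1, 0, 0, 0, 0.005, 1], [0, 1, 0, 0, 0, 0.005, 1], [0, 1, 0, 0, 0, 0.005, 1], [0, 1, 0, 0, 0, 0.005, 1], [0, 1, 0, 0, 0, 0.005, 1], [0, 1, 0, 0, 0, 0.005, 1], [0, 1, 0, 0, 0, 0.005, 1], [0, 0.5, 0, 0, 0, 0.005, 1]],
])

```text
time_s: 23.35
eef_pos: [0.4452, 0.127, 0.1556]
tool_rot: [[0.423, 0.906, 0.0], [0.906, -0.423, 0.001], [0.001, -0.0, -1.0]]
contact_force: [-0.2, 0.0, -0.4]
finger_gap: 0.0853
gripper_force: 0.0
```

```bash
python3 st.py
python3 - <<'E'
from h import *
im=read_camera("top"); cv2.imwrite("pics/top2.png",im[:,:,::-1])
a=cv2.resize(im[225:305,180:260,::-1],(400,400),interpolation=2); b=cv2.resize(im[225:305,330:410,::-1],(400,400),interpolation=2)
P=[proj("top",(.443+r*np.cos(t),.2077+r*np.sin(t),z)) for r,z in((.012,.105),(.022,0)) for t in np.linspace(0,6.28,24)]
for u,v in P: cv2.circle(a,(int((u-179.5)*5),int((v-224.5)*5)),1,(0,255,0),-1)
cv2.imwrite("pics/p4.png",np.hstack([a,b]))
E
```

```text
23.35 tcp [0.4452 0.127  0.1556] q [ 0.52  0.32 -0.99  2.03  0.33  0.96 -1.08] F [-0.2  0.  -0.4] yvec [ 0.906 -0.423 -0.   ] gap 0.0853 gf 0.0
```

View pics/p4.png

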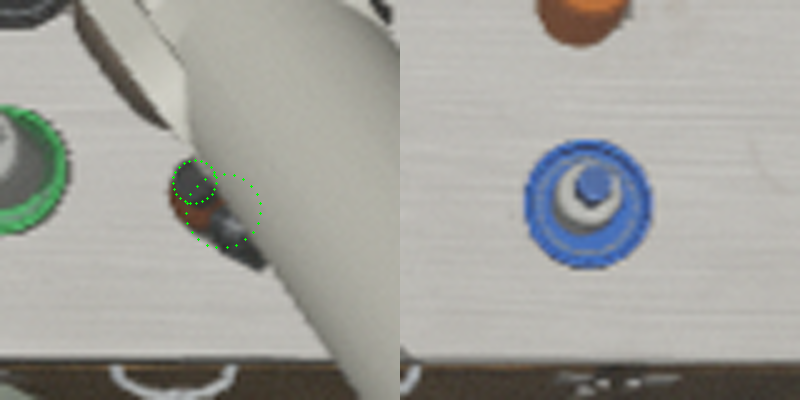

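Emit:
apply_moves([
  [[0, 1, 0, 0, 0, 0, 1], [0, 1, 0, 0, 0, 0, 1], [-0.08, 1, 0, 0, 0, 0, 1], [0, 0.23, -0.1, 0, 0, 0, 1], [0, 0, -0.8, 0, 0, 0, 1], [0, 0, -1, 0, 0, 0, 1], [0, 0, -0.6, 0, 0, 0, 1], [0, 0, 0, 0, 0, 0, 1]],
])

```text
time_s: 24.4
eef_pos: [0.4423, 0.2042, 0.0914]
tool_rot: [[0.427, 0.904, -0.003], [0.904, -0.427, -0.001], [-0.002, -0.002, -1.0]]
contact_force: [0.4, -0.6, 0.3]
finger_gap: 0.0853
gripper_force: 0.0
```

Emit:
apply_moves([
  [[0, 0, -0.7, 0, 0, 0, 1], [0, 0, -1, 0, 0, 0, 1], [0, 0, -0.8, 0, 0, 0, 1], [0, 0, -0.5, 0, 0, 0, 1], [0, 0, 0, 0, 0, 0, 1]],
])

```text
time_s: 25.02
eef_pos: [0.4429, 0.2054, 0.0173]
tool_rot: [[0.426, 0.905, -0.001], [0.905, -0.426, -0.0], [-0.001, -0.001, -1.0]]
contact_force: [0.8, -0.8, -0.0]
finger_gap: 0.0858
gripper_force: 0.0
```

Emit:
apply_moves([
  [[0, 0, 0, 0, 0, 0, 0.55], [0, 0, 0, 0, 0, 0, 0.45], [0, 0, 0, 0, 0, 0, 0.3], [0, 0, 0, 0, 0, 0, 0.3], [0, 0, 0, 0, 0, 0, 0.3], [0, 0, 0, 0, 0, 0, 0.3]],
])

```text
time_s: 25.78
eef_pos: [0.4442, 0.2058, 0.0189]
tool_rot: [[0.427, 0.904, 0.002], [0.904, -0.427, 0.0], [0.001, 0.001, -1.0]]
contact_force: [-0.1, -0.6, 5.3]
finger_gap: 0.0424
gripper_force: 50.2
```

Emit:
apply_moves([
  [[0, 0, 0.3, 0, 0, 0, 0.3], [0, 0, 0.8, 0, 0, 0, 0.3], [0, 0, 1, 0, 0, 0, 0.3], [0, 0, 1, 0, 0, 0, 0.3], [0, 0, 1, 0, 0, 0, 0.3], [0.3, 0.1, 1, 0, 0, 0, 0.3], [0.8, 0.5, 0.3, 0, 0, 0, 0.3], [0.8, 0.7, 0, 0, 0, 0, 0.3]],
])

```text
time_s: 26.78
eef_pos: [0.4923, 0.2377, 0.1544]
tool_rot: [[0.428, 0.904, 0.002], [0.904, -0.428, -0.0], [0.001, 0.002, -1.0]]
contact_force: [-0.3, -0.1, -0.4]
finger_gap: 0.0422
gripper_force: 51.0
```

Emit:
apply_moves([
  [[0.8, 0.8, 0, 0, 0, 0, 0.3], [0.8, 0.8, 0, 0, 0, 0, 0.3], [0.8, 0.8, 0, 0, 0, 0, 0.3], [0.8, 0.8, 0, 0, 0, 0, 0.3], [0.7, 0.7, 0, 0, 0, 0, 0.3], [0, 0, 0, 0, 0, 0, 0.3]],
])

```text
time_s: 27.52
eef_pos: [0.5886, 0.3368, 0.1529]
tool_rot: [[0.426, 0.905, -0.001], [0.905, -0.426, 0.001], [0.001, -0.001, -1.0]]
contact_force: [0.0, -0.6, -1.9]
finger_gap: 0.0425
gripper_force: 51.0
```

```bash
python3 st.py
```

```text
27.525 tcp [0.5886 0.3368 0.1529] q [-0.01  0.7  -0.84  1.5   0.55  1.18 -1.39] F [ 0.  -0.6 -1.9] yvec [ 0.905 -0.426 -0.001] gap 0.0425 gf 51.0
```

Emit:
apply_moves([
  [[0, -0.1, -0.5, 0, 0, 0, 0.3], [0, 0, -1, 0, 0, 0, 0.3], [0, 0, -1, 0, 0, 0, 0.3], [0, 0, -1, 0, 0, 0, 0.3], [0, 0, -0.6, 0, 0, 0, 0.3], [0, 0, 0, 0, 0, 0, 0.3]],
])

```text
time_s: 28.28
eef_pos: [0.5875, 0.3321, 0.0489]
tool_rot: [[0.426, 0.905, -0.002], [0.905, -0.426, -0.001], [-0.002, -0.001, -1.0]]
contact_force: [-0.3, 0.7, -1.5]
finger_gap: 0.0428
gripper_force: 50.9
```

```bash
python3 st.py; python3 look.py p5 160 275 182 225; python3 -c "
from h import *
z=observe()['eef_pos'][2]-.0189
for c in ('scene','top'):
  P=np.array([proj(c,(.588+.022*np.cos(t),.335+.022*np.sin(t),z)) for t in np.linspace(0,6.28,60)])
  P=(P-([119.5,234.5] if c=='scene' else [141.5,184.5]))*5; print(P.min(0).round(),P.max(0).round())"
```

```text
28.275 tcp [0.5875 0.3321 0.0489] q [-0.04  0.81 -0.77  1.57  0.63  1.03 -1.44] F [-0.3  0.7 -1.5] yvec [ 0.905 -0.426 -0.001] gap 0.0428 gf 50.9
[148. 213.] [239. 283.]
[160. 123.] [235. 195.]
```

View pics/p5.png

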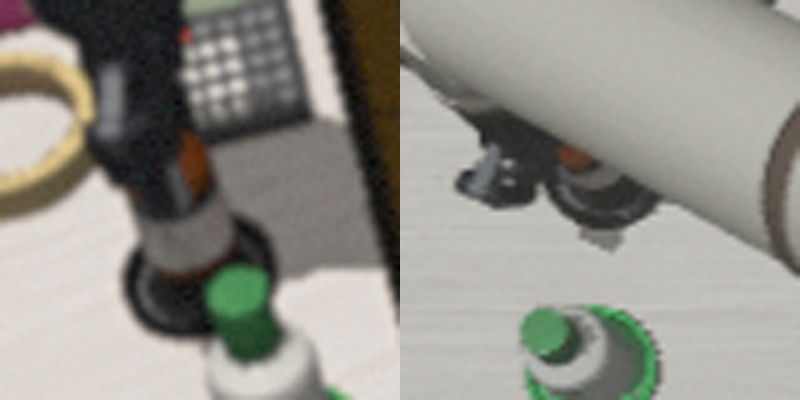

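Emit:
apply_moves([
  [[0, 0.04, -0.4, 0, 0, 0, 0.3], [0, 0, -0.3, 0, 0, 0, 0.3], [0, 0, -0.2, 0, 0, 0, 0.3], [0, 0, -0.1, 0, 0, 0, 0.3], [0, 0, -0.03, 0, 0, 0, 0.3], [0, 0, 0, 0, 0, 0, 0.3]],
])

```text
time_s: 29.12
eef_pos: [0.5886, 0.3341, 0.0249]
tool_rot: [[0.426, 0.905, 0.0], [0.905, -0.426, 0.0], [0.0, 0.0, -1.0]]
contact_force: [-0.7, -0.0, -1.0]
finger_gap: 0.0427
gripper_force: 51.0
```

Emit:
apply_moves([
  [[0, 0, -0.05, 0, 0, 0, 0.3], [0, 0, -0.04, 0, 0, 0, 0.3], [0, 0, 0, 0, 0, 0, 0.3]],
])

```text
time_s: 29.5
eef_pos: [0.5887, 0.3342, 0.0231]
tool_rot: [[0.426, 0.904, 0.001], [0.904, -0.426, 0.0], [0.0, 0.0, -1.0]]
contact_force: [-0.8, -0.0, 2.9]
finger_gap: 0.0427
gripper_force: 51.4
```

Emit:
apply_moves([
  [[0, 0, 0, 0, 0, 0, 0.6], [0, 0, 0, 0, 0, 0, 0.75], [0, 0, 0, 0, 0, 0, 1], [0, 0, 0, 0, 0, 0, 1], [0, 0, 0.4, 0, 0, 0, 1], [0, 0, 0.8, 0, 0, 0, 1], [0, 0, 1, 0, 0, 0, 1], [0, 0, 1, 0, 0, 0, 1]],
])

```text
time_s: 30.5
eef_pos: [0.589, 0.3345, 0.1053]
tool_rot: [[0.426, 0.905, 0.002], [0.905, -0.426, 0.001], [0.002, 0.001, -1.0]]
contact_force: [0.8, 0.6, 0.9]
finger_gap: 0.0854
gripper_force: 0.0
```

Emit:
apply_moves([
  [[0, 0, 1, 0, 0, 0, 1], [0, 0, 1, 0, 0, 0, 1], [0, 0, 1, 0, 0, 0, 1], [0, -0.8, 0.3, 0, 0, -0.004, 1], [0.04, -1, 0, 0, 0, -0.004, 1], [0.04, -1, 0, 0, 0, -0.004, 1], [0.04, -1, 0, 0, 0, -0.004, 1], [0.04, -1, 0, 0, 0, -0.004, 1]],
])

```text
time_s: 31.5
eef_pos: [0.5922, 0.211, 0.1848]
tool_rot: [[0.539, 0.842, -0.0], [0.842, -0.539, -0.001], [-0.001, 0.0, -1.0]]
contact_force: [-0.8, 1.0, 0.2]
finger_gap: 0.0856
gripper_force: 0.0
```

Emit:
apply_moves([
  [[0.04, -1, 0, 0, 0, -0.004, 1], [0.04, -1, 0, 0, 0, -0.004, 1], [0.04, -1, 0, 0, 0, -0.004, 1], [0.04, -1, 0, 0, 0, -0.004, 1], [0.05, -1, 0, 0, 0, -0.004, 1], [0.05, -1, 0, 0, 0, -0.004, 1], [0.05, -1, 0, 0, 0, -0.004, 1], [0.05, -1, 0, 0, 0, -0.004, 1]],
])

```text
time_s: 32.5
eef_pos: [0.6011, 0.0118, 0.185]
tool_rot: [[0.696, 0.718, -0.0], [0.718, -0.696, -0.0], [-0.001, 0.0, -1.0]]
contact_force: [0.1, -0.8, 0.4]
finger_gap: 0.0857
gripper_force: 0.0
```

```bash
python3 st.py; python3 look.py p6 165 285 300 215
```

```text
32.5 tcp [0.6011 0.0118 0.185 ] q [ 0.53  0.51 -0.81  1.68  0.4   1.13 -1.16] F [ 0.1 -0.8  0.4] yvec [ 0.718 -0.696  0.   ] gap 0.0857 gf 0.0
```

View pics/p6.png

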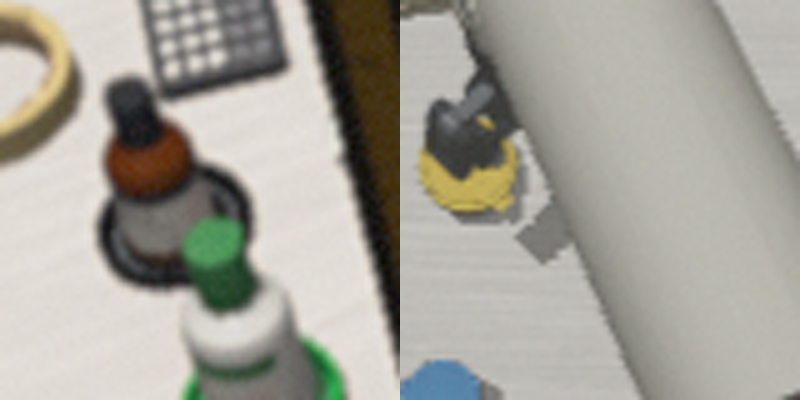

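Emit:
apply_moves([
  [[0.08, -1, 0, 0, 0, 0, 1], [0.08, -1, 0, 0, 0, 0, 1], [0.08, -1, 0, 0, 0, 0, 1], [0, -0.64, -0.1, 0, 0, 0, 1], [0, 0, -0.7, 0, 0, 0, 1], [0, 0, -1, 0, 0, 0, 1], [0, 0, -0.5, 0, 0, 0, 1], [0, 0, 0, 0, 0, 0, 1]],
])

```text
time_s: 33.6
eef_pos: [0.6064, -0.0757, 0.126]
tool_rot: [[0.693, 0.721, -0.003], [0.721, -0.693, 0.001], [-0.001, -0.003, -1.0]]
contact_force: [0.1, 0.6, 0.5]
finger_gap: 0.0855
gripper_force: 0.0
```

Emit:
apply_moves([
  [[0, -0.06, -0.8, 0, 0, 0, 1], [0, 0, -0.9, 0, 0, 0, 1], [0, 0, -0.6, 0, 0, 0, 1], [0, 0, -0.3, 0, 0, 0, 1], [0, 0, -0.2, 0, 0, 0, 1], [0, 0, 0, 0, 0, 0, 1]],
])

```text
time_s: 34.35
eef_pos: [0.6076, -0.0784, 0.0575]
tool_rot: [[0.694, 0.72, 0.0], [0.72, -0.694, 0.0], [0.0, -0.0, -1.0]]
contact_force: [0.1, 0.2, -0.0]
finger_gap: 0.0855
gripper_force: 0.0
```

Emit:
apply_moves([
  [[0, 0, 0, 0, 0, 0, 0.6], [0, 0, 0, 0, 0, 0, 0.5], [0, 0, 0, 0, 0, 0, 0.4], [0, 0, 0, 0, 0, 0, 0.4], [0, 0, 0, 0, 0, 0, 0.4], [0, 0, 0, 0, 0, 0, 0.4]],
])

```text
time_s: 35.1
eef_pos: [0.6084, -0.0786, 0.0585]
tool_rot: [[0.694, 0.72, 0.002], [0.72, -0.694, -0.0], [0.001, 0.001, -1.0]]
contact_force: [0.9, -1.3, 6.2]
finger_gap: 0.0499
gripper_force: 52.5
```

Emit:
apply_moves([
  [[0, 0, 0, 0, 0, 0, 0.75], [0, 0, 0, 0, 0, 0, 1], [0, 0, -0.15, 0, 0, 0, 1], [0, 0, -0.1, 0, 0, 0, 1], [0, 0, 0, 0, 0, 0, 1]],
])

```text
time_s: 35.72
eef_pos: [0.6071, -0.0784, 0.0508]
tool_rot: [[0.694, 0.72, -0.001], [0.72, -0.694, 0.0], [-0.0, -0.001, -1.0]]
contact_force: [0.5, 0.2, -0.2]
finger_gap: 0.0857
gripper_force: 0.0
```

Emit:
apply_moves([
  [[0, 0, 0, 0, 0, 0, 0.6], [0, 0, 0, 0, 0, 0, 0.5], [0, 0, 0, 0, 0, 0, 0.4], [0, 0, 0, 0, 0, 0, 0.4], [0, 0, 0, 0, 0, 0, 0.4], [0, 0, 0, 0, 0, 0, 0.4]],
])

```text
time_s: 36.48
eef_pos: [0.608, -0.0786, 0.0517]
tool_rot: [[0.694, 0.72, 0.001], [0.72, -0.694, -0.0], [0.001, 0.001, -1.0]]
contact_force: [-0.2, -0.9, 5.3]
finger_gap: 0.0507
gripper_force: 52.4
```

Emit:
apply_moves([
  [[0, 0, 0.2, 0, 0, 0, 0.4], [0, 0, 0.4, 0, 0, 0, 0.4], [0, 0, 0.5, 0, 0, 0, 0.4], [0, 0, 0, 0, 0, 0, 0.4]],
])

```text
time_s: 36.98
eef_pos: [0.6086, -0.0784, 0.0803]
tool_rot: [[0.694, 0.72, 0.003], [0.72, -0.694, -0.0], [0.002, 0.002, -1.0]]
contact_force: [1.1, -0.2, -2.6]
finger_gap: 0.0508
gripper_force: 52.4
```

Emit:
apply_moves([
  [[0, 0, 0.8, 0, 0, 0, 0.4], [0, 0, 1, 0, 0, 0, 0.4], [0, 0.3, 0.8, 0, 0, 0, 0.4], [-0.07, 0.8, 0, 0, 0, 0.003, 0.4], [-0.07, 1, 0, 0, 0, 0.003, 0.4], [-0.07, 1, 0, 0, 0, 0.003, 0.4], [-0.07, 1, 0, 0, 0, 0.003, 0.4], [-0.07, 1, 0, 0, 0, 0.003, 0.4]],
])

```text
time_s: 37.98
eef_pos: [0.5982, 0.0514, 0.1434]
tool_rot: [[0.622, 0.783, -0.001], [0.783, -0.622, 0.0], [-0.0, -0.001, -1.0]]
contact_force: [-0.2, -0.4, -2.8]
finger_gap: 0.0506
gripper_force: 52.7
```

Emit:
apply_moves([
  [[-0.07, 1, 0, 0, 0, 0.003, 0.4], [-0.07, 1, 0, 0, 0, 0.003, 0.4], [-0.07, 1, 0, 0, 0, 0.003, 0.4], [-0.07, 1, 0, 0, 0, 0.003, 0.4], [-0.07, 1, 0, 0, 0, 0.003, 0.4], [-0.07, 0.8, 0, 0, 0, 0, 0.4], [-0.04, 0.5, 0, 0, 0, 0, 0.4], [0, 0, 0, 0, 0, 0, 0.4]],
])

```text
time_s: 38.98
eef_pos: [0.5869, 0.2078, 0.1438]
tool_rot: [[0.546, 0.838, -0.0], [0.838, -0.546, 0.0], [0.0, -0.0, -1.0]]
contact_force: [0.3, -0.3, -4.0]
finger_gap: 0.0505
gripper_force: 52.7
```

Emit:
apply_moves([
  [[0.02, 0.05, -0.7, 0, 0, 0, 0.4], [0, 0, -1, 0, 0, 0, 0.4], [0, 0, -0.7, 0, 0, 0, 0.4], [0, 0, -0.2, 0, 0, 0, 0.4], [0, 0, 0, 0, 0, 0, 0.4]],
])

```text
time_s: 39.6
eef_pos: [0.5877, 0.2076, 0.0785]
tool_rot: [[0.547, 0.837, -0.0], [0.837, -0.547, 0.0], [-0.0, -0.0, -1.0]]
contact_force: [0.2, -0.2, -2.7]
finger_gap: 0.0508
gripper_force: 52.7
```

```bash
python3 st.py; python3 look.py p7 205 260 224 218; python3 -c "
from h import *
z=observe()['eef_pos'][2]-.0515
for c in ('scene','top'):
  P=np.array([proj(c,(.5875+.026*np.cos(t),.209+.026*np.sin(t),z)) for t in np.linspace(0,6.28,60)])
  P=(P-([164.5,219.5] if c=='scene' else [183.5,177.5]))*5; print(P.min(0).round(),P.max(0).round())"
```

```text
39.6 tcp [0.5877 0.2076 0.0785] q [ 0.17  0.68 -0.78  1.7   0.56  0.99 -1.39] F [ 0.2 -0.2 -2.7] yvec [ 0.837 -0.547 -0.   ] gap 0.0508 gf 52.7
[156. 188.] [260. 266.]
[158. 155.] [246. 240.]
```

View pics/p7.png

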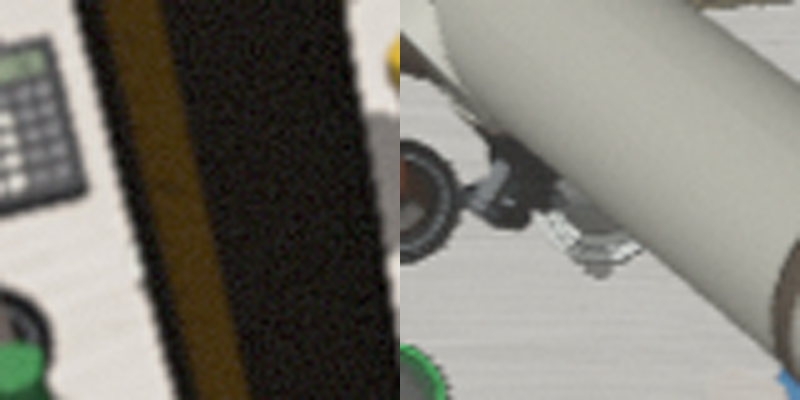

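Emit:
apply_moves([
  [[0, 0.06, -0.35, 0, 0, 0, 0.4], [0, 0, -0.25, 0, 0, 0, 0.4], [0, 0, -0.15, 0, 0, 0, 0.4], [0, 0, -0.1, 0, 0, 0, 0.4], [0, 0, -0.02, 0, 0, 0, 0.4], [0, 0, 0, 0, 0, 0, 0.4]],
])

```text
time_s: 40.45
eef_pos: [0.5878, 0.2093, 0.0571]
tool_rot: [[0.547, 0.837, 0.0], [0.837, -0.547, 0.0], [0.0, 0.0, -1.0]]
contact_force: [0.1, 0.9, -3.1]
finger_gap: 0.0508
gripper_force: 52.7
```

Emit:
apply_moves([
  [[0, 0, -0.05, 0, 0, 0, 0.4], [0, 0, -0.04, 0, 0, 0, 0.4], [0, 0, 0, 0, 0, 0, 0.4]],
])

```text
time_s: 40.83
eef_pos: [0.5882, 0.2097, 0.0557]
tool_rot: [[0.547, 0.837, 0.001], [0.837, -0.547, 0.0], [0.001, 0.001, -1.0]]
contact_force: [-0.9, -0.6, 6.0]
finger_gap: 0.051
gripper_force: 53.6
```

Emit:
apply_moves([
  [[0, 0, 0, 0, 0, 0, 0.68], [0, 0, 0, 0, 0, 0, 0.8], [0, 0, 0, 0, 0, 0, 1], [0, 0, 0, 0, 0, 0, 1], [0, 0, 0.4, 0, 0, 0, 1], [0, 0, 0.8, 0, 0, 0, 1], [0, 0, 1, 0, 0, 0, 1], [0, 0, 1, 0, 0, 0, 1]],
])

```text
time_s: 41.82
eef_pos: [0.5882, 0.2097, 0.1372]
tool_rot: [[0.547, 0.837, 0.002], [0.837, -0.547, 0.001], [0.001, 0.001, -1.0]]
contact_force: [0.3, -0.1, 0.6]
finger_gap: 0.0855
gripper_force: 0.0
```

Emit:
apply_moves([
  [[0, 0, 1, 0, 0, 0, 1], [0, 0, 1, 0, 0, 0, 1], [0, 0, 1, 0, 0, 0, 1], [0, -1, 0, 0, 0, -0.004, 1], [-0.3, -1, 0, 0, 0, -0.004, 1], [-0.3, -1, 0, 0, 0, -0.004, 1], [-0.3, -1, 0, 0, 0, -0.004, 1], [-0.3, -1, 0, 0, 0, -0.004, 1]],
])

```text
time_s: 42.82
eef_pos: [0.5578, 0.0839, 0.2115]
tool_rot: [[0.648, 0.762, 0.002], [0.762, -0.648, -0.0], [0.001, 0.002, -1.0]]
contact_force: [0.6, 0.7, -0.3]
finger_gap: 0.0852
gripper_force: 0.0
```

Emit:
apply_moves([
  [[-0.3, -1, 0, 0, 0, -0.004, 1], [-0.3, -1, 0, 0, 0, -0.004, 1], [-0.3, -1, 0, 0, 0, -0.004, 1], [-0.3, -1, 0, 0, 0, -0.004, 1], [-0.3, -1, 0, 0, 0, -0.004, 1], [-0.3, -1, 0, 0, 0, -0.004, 1], [-0.3, -1, 0, 0, 0, -0.004, 1], [0, 0, 0, 0, 0, 0, 1]],
])

```text
time_s: 43.82
eef_pos: [0.5051, -0.0929, 0.211]
tool_rot: [[0.773, 0.634, 0.001], [0.634, -0.773, -0.002], [-0.0, 0.002, -1.0]]
contact_force: [0.2, 0.4, 0.6]
finger_gap: 0.0857
gripper_force: 0.0
```

```bash
python3 st.py
python3 - <<'E'
from h import *
im=read_camera("top")[:,:,::-1]; cv2.imwrite("pics/end.png",cv2.resize(im[180:300,150:390],(800,400),interpolation=2))
E
```

```text
43.825 tcp [ 0.5051 -0.0929  0.211 ] q [ 0.82  0.3  -0.82  1.86  0.25  1.08 -0.98] F [0.2 0.4 0.6] yvec [ 0.634 -0.773  0.002] gap 0.0857 gf 0.0
```

View pics/end.png

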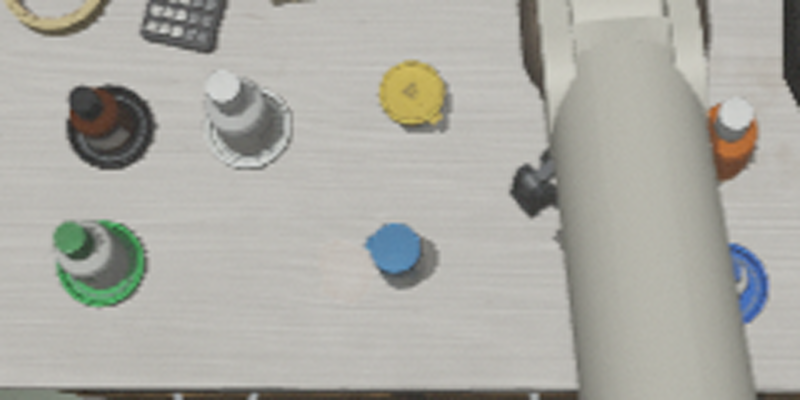

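The end view shows the green, brown and white bottles upright in their saucers at crop (100,263), (110,127) and (250,122). The blue bottle was confirmed in its saucer earlier and is partly hidden here. The cup (413,93) and canister (395,248) have not moved, and the arm is clear.

```bash
python3 -c "
from bench import *
print(hand_in())"
```

```text
the job is handed in; nothing more can be done
None
```

The job is handed in at about 44 s of robot time: all four bottles stand upright in their matching saucers, and the cup and canister are where they were; the first grasp closed on the green cap because the reported tool height was about 30 mm too low, so I released it and took the body.

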